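# Sort the microscopy bench back into its trays

## Robot

A 6-joint arm with a two-finger parallel gripper is mounted at the origin on a cart in front of the work surface, level with it; the furniture and walls round the work are solid. World frame = base frame: x ahead of the robot, y to its left, z up, the work surface at z = 0. Lengths are in m, angles in rad, forces in N, time in s.
With the tool pointing down it reaches from about 0.375 to 0.975 m from the base axis. Payload 3.8 kg.
Tool frame: the origin (TCP) lies midway between the tips of the shut fingers; the grasp point (between the pads) lies 19 mm behind it; z points along the fingers, y is the line along which they close (so a half turn about z gives the same grasp; the last joint's range is limited). The gripper opens to 85 mm and grips with 20 to 120 N. Pads are 22 mm wide; open, the fingers measure 114 mm over their backs; the gripper's body (76 mm by 85 mm) begins 54 mm behind the grasp point. The pads swing forward as they close: fully open they stand 13 mm farther back than shut.
Start: joints at [1.077, 0.264, 1.604, -0, 1.274, -0.037], TCP at [0.298, 0.606, 0.231] pointing down, gripper open.
Joint ranges: [-2.63, 2.63], [-0.94, 2.18], [0.31, 2.57], [-1.31, 4.45], [0, 2.66], [-2.55, 2.55]. Speed limits (rad/s): [2.57, 2.57, 3.14, 3.14, 3.14, 3.14].

## Interface

Orientations are given as a rotation vector (axis times angle).
In Python, from workcell import bot gives the robot as it stands.
- The arm moves only by the tool servo_tool, never from a script. Its argument "series" is a list of rows, each a list of 7 numbers: the shift along the world's x, y, z in units of 0.15 m (1.0 is 0.15 m), then the turn, a rotation vector about the world's x, y, z in units of 180 degrees (1.0 is 180 degrees), then the closure, from 0 (fully open) to 1 (shut). A call has 1 to 20 rows; each row is the pose to reach, as a shift and turn from the pose commanded when the call began, turning the shorter way round; what a row does not reach only later rows make up. A row lasts 1/10 s, in which the tool goes at most 50 mm and 8.59 degrees, less where a joint would pass 70% of its speed; a pose out of reach is approached as far as the arm can. A call with a number of a shift or a turn outside -1 to 1 is refused whole. A call with a gripper value outside its range is refused whole. The fingers move at their own pace and stop on an object; "newtons" is the grip in N (left out, the last holds). Time passes only in rows, so rows that repeat a pose let the fingers close. It gives the time, the measured TCP pose, the force, the opening and the grip force at its end, in the units of the state.
- bot.read_state(): the state, without advancing time (a new reading comes with each control period).
- bot.read_camera(name): name is "side" or "top"; returns the picture (480x640x3 uint8, red, green, blue); there is no depth.
- bot.camera_info(name): a dict with "vertical_fov" (degrees; the focal length in pixels is half the picture's height over the tangent of half this angle, whatever the lens; pixels are square), "cx", "cy" (the principal point, pixels), "R" (3x3) and "t" (3): a world point X has camera coordinates R X + t. Camera axes: x right, y down, z forward; pixel columns grow to the right and rows downward; lengths in m; the calibration is good to about 2 mm. A picture is of the moment at which its call begins. camera_info takes no time and is no camera call.
- bot.finish_job(): hands the job in; it is judged then, once.
Trained networks look in the newest picture that a camera, given by its name, has taken for a name from the list of things; names that differ only in an ending like _2 or _b are one class to them, and where a whole thing is asked for, a point or a joint stands for the part that bears it (a point fixed in the world has none). Each returns a list of dicts, best first, with "score" (0 to 1); they miss things now and then, are a little off and sometimes report something else, mostly with a low value. They report only what shows in the picture. A call takes as long as a camera call. They do not tell look-alikes from the thing itself.
- bot.recognise(target, camera): "box" ([left, top, right, bottom] as shares, 0 to 1, of the picture: columns of its width, rows of its height, round what is visible of it).
- bot.trace(target, camera): "mask" (480x640 bool, what is visible of it) and "box" ([left, top, right, bottom] as shares, 0 to 1, of the picture: columns of its width, rows of its height, round what is visible of it).
- bot.mark_of(target, camera): "at" ([row, column] as shares, 0 to 1, of the picture: columns of its width, rows of its height: a listed point, or the origin of a listed thing).
The state is a dict: "time": time; "q": joint angles; "joint_vel": joint speeds; "joint_torque": joint torques, N m; "tool_pos": TCP position; "tcp_rot": TCP orientation; "wrist_force": force on the tool from outside, world axes, zero at the start; "torque": the same for the moment, N m; "width": opening from 0.0 (shut) to 1.0 (fully open); "grip_force": force on a finger pad.
Only numpy, scipy, OpenCV 4.12 (cv2) and the standard library are available. Lean on these libraries where they do the work, as an engineer would, in place of code of your own. Each camera call takes 0.05 s, during which the arm holds its last target. There are 200 camera calls.

## Task

Tidy the five things lying along the front of the bench into where they belong: the marker and the red pen lying flat and lengthwise in the white pen tray, the red slide box and the teal cover-glass box standing upright, lids up, on the floor of the green bin, and the blue-handled scissors fully home in the cut-out tray, handles in the wide bay. Let go of everything, and leave the beaker and the timer where they are.

Things in the scene. Friction and masses are not known exactly. Their poses are not given: they have to be found in the camera images.
- scissors_tray: fixed cut-out tray, yellow base 112 x 226 x 8 mm, grey insert to 20 mm. Origin: underside centre; y to the wide end, z up. Yellow cut-out: blade slot 28 mm wide (y -107 to -2 mm), finger bay open right across (y -2 to 40), handle bay 96 wide (y 40 to 106). Home: scissors' origin over the tray's, y along y, lying on the base at z 8 mm; play about 7 mm. No other way fits.
- pen_tray: shallow white tray with a grey floor, for writing things, fixed to the worktop: 128 x 178 mm outside, 18 mm high, walls 4 mm thick, floor (top) 8 mm above the worktop. Origin: centre of the underside; y along the long side, z up.
- slide_bin: green low-walled bin for microscopy supplies, fixed to the worktop: 164 x 124 mm outside, 30 mm high, walls 4 mm thick, floor (top) 8 mm above the worktop. Origin: centre of the underside; x along the long side, z up.
- scissors: shut rigid scissors, blue handles, steel blades, 199 x 87 x 9 mm, lying flat, 70 g. Origin: middle of the outline, on the underside; y from blades to handles, z up. Handles y 37 to 98 mm, 84 wide, 9 thick. Blades y -100 to 35 mm, 15 wide, between 3 and 6 mm above the underside: pinch across them at y = 24 mm, tips close to the surface.
- marker: white marker pen with a black cap, 17 x 135 x 16 mm, lying on its side, loose. Origin: middle of its length, on the underside; y along the pen, z up at the start.
- red_pen: slim red pen, 12 x 145 x 9 mm, lying, loose. Origin: middle of its length, on the underside; y along the pen, z up at the start.
- slide_box: red shut box of microscope slides, 89 x 51 x 34 mm (x, y, z), lid stays shut, loose, 120 g. Origin: centre of the underside; x along the long side, z up.
- cover_glass_box: small teal box of cover glasses standing upright, 18 x 40 x 60 mm (x, y, z), loose, 40 g. Origin: centre of the underside; x across the narrow side, z up.
- beaker: bystander: empty clear beaker, 55 mm across, 70 mm high, loose, standing beside the work. Origin: centre of the underside. Leave it where it is.
- timer: bystander: white bench timer, 70 x 66 x 16 mm, loose, lying beside the work. Origin: centre of the underside. Leave it where it is.
Things that resemble listed ones, but are neither listed nor needed, are in the scene too. Of the things that look like the slide_box, take the one that is farthest to the robot's right at the start.

How it is judged:
At the end, for the whole second after the job is handed in: Scissors flat on the cut-out tray's base, within 12 mm and 0.12 rad of its outline; both pens level in the pen tray, within 0.25 rad of its length and 20 mm lengthwise of its middle; slide box and cover-glass box upright (0.08 rad) on the green bin's floor; all at rest (x of scissors in the frame of scissors_tray between -0.012 and 0.012 m and y of scissors in the frame of scissors_tray between -0.012 and 0.012 m and z of scissors in the frame of scissors_tray between -0.003 and 0.013 m and angle between the y axis of scissors and the y axis of scissors_tray, either way round below 0.12 rad and angle between scissors's own z axis and vertical below 0.07 rad and linear speed of each of scissors, marker, red_pen, slide_box, cover_glass_box below 0.02 m/s and angular speed of each of scissors, marker, red_pen, slide_box, cover_glass_box below 0.2 rad/s and x of marker in the frame of pen_tray between -0.06 and 0.06 m and y of marker in the frame of pen_tray between -0.02 and 0.02 m and z of marker in the frame of pen_tray between -0.003 and 0.028 m and angle between the y axis of each of marker, red_pen and the y axis of pen_tray, either way round below 0.25 rad and angle between marker's own y axis and vertical between 1.47 and 1.67 rad and x of red_pen in the frame of pen_tray between -0.06 and 0.06 m and y of red_pen in the frame of pen_tray between -0.02 and 0.02 m and z of red_pen in the frame of pen_tray between -0.003 and 0.028 m and angle between red_pen's own y axis and vertical between 1.47 and 1.67 rad and x of slide_box in the frame of slide_bin between -0.056 and 0.056 m and y of slide_box in the frame of slide_bin between -0.042 and 0.042 m and z of slide_box in the frame of slide_bin between -0.003 and 0.013 m and angle between each of slide_box, cover_glass_box's own z axis and vertical below 0.08 rad and x of cover_glass_box in the frame of slide_bin between -0.073 and 0.073 m and y of cover_glass_box in the frame of slide_bin between -0.054 and 0.054 m and z of cover_glass_box in the frame of slide_bin between -0.003 and 0.013 m); the robot touches nothing.
It fails at once if beaker moved more than 25 mm (distance of beaker from where it was at the start of the episode above 0.025 m).
It fails at once if timer moved more than 25 mm (distance of timer from where it was at the start of the episode above 0.025 m).
It also fails if it takes over 128 s, if anything falls off the work surface, if the arm or the gripper's body presses on something with over 40 N, if the wrist force passes 120 N, or if a joint passes its speed limit or range.

## Working session

There is one attempt and no reset: what is moved stays moved. The work goes in short steps, Python scripts to look and compute and a tool call to move; the robot and the scene stay as the last step left them, time stands still between calls to the robot, and variables do not carry over. Pictures are saved under pics/ and viewed, at most 14 in all, crops included, and the job is handed in when it is done.

Besides the shell and the picture viewer there is one more tool, called as name([rows], argument=value, ...), one row to a line, values as JSON. servo_tool: Moves the arm, as the interface text tells. Shifts and turns lie within -1 to 1; 1 stands for 0.15 m of shift or 180 degrees of turn. Its arguments: {"type":"object","properties":{"series":{"type":"array","items":{"type":"array","items":{"type":"number"}}},"newtons":{"type":"number"}},"required":["series"]}

```bash
mkdir -p pics; cat > h.py <<'E'
import numpy as np,cv2
from workcell import bot
def info(c):
    i=bot.camera_info(c);f=240/np.tan(np.radians(i["vertical_fov"])/2)
    return f,i["cx"],i["cy"],np.array(i["R"]),np.array(i["t"])
def ray(c,px,z):
    f,cx,cy,R,t=info(c);C=-R.T@t
    d=R.T@np.array([(px[0]-cx)/f,(px[1]-cy)/f,1]);return C+d*(z-C[2])/d[2]
def proj(c,X):
    f,cx,cy,R,t=info(c);p=R@np.array(X)+t;return np.array([cx+f*p[0]/p[2],cy+f*p[1]/p[2]])
def save(c,n):
    im=bot.read_camera(c);cv2.imwrite(f"pics/{n}.png",im[:,:,::-1]);return im
E
python3 - <<'E'
from h import *
s=bot.read_state();print(s["time"],s["tool_pos"],s["tcp_rot"])
for c in("top","side"):
    save(c,c+"0");f,cx,cy,R,t=info(c);print(c,f,cx,cy,-R.T@t,R.round(3).tolist())
for n in "scissors_tray pen_tray slide_bin scissors marker red_pen slide_box cover_glass_box beaker timer".split():
    for c in("top",):
        for d in bot.trace(n,c):
            m=d["mask"].astype(np.uint8);
            r=cv2.minAreaRect(cv2.findNonZero(m)) if m.any() else None
            if r is None: continue
            z=dict(slide_box=.034,cover_glass_box=.06,beaker=.07,timer=.016,marker=.009,red_pen=.005,scissors=.005,slide_bin=.03,pen_tray=.018,scissors_tray=.02)[n]
            P=np.array([ray(c,p,z)[:2] for p in cv2.boxPoints(r)])
            e1,e2=P[1]-P[0],P[2]-P[1]
            L=e1 if np.hypot(*e1)>np.hypot(*e2) else e2
            print(n,c,round(d["score"],2),np.round(r[0]),P.mean(0).round(4),"sz",np.hypot(*e1).round(3),np.hypot(*e2).round(3),"long ang",np.degrees(np.arctan2(L[1],L[0])).round(1))
E
```

```text
0.0 [0.29737193 0.60513503 0.22991447] [-0.71122645 -3.05938943  0.00347278]
top 585.4455230876719 324.70650706559564 237.8782351263824 [0.23650798 0.18535497 1.92129809] [[0.026, -1.0, 0.009], [-0.987, -0.027, -0.157], [0.157, -0.005, -0.988]]
side 465.90493088025045 321.0208409915508 234.69159202048516 [0.42853422 1.31198769 0.96577664] [[-0.997, -0.073, -0.017], [-0.034, 0.645, -0.763], [0.067, -0.76, -0.646]]
scissors_tray top 0.62 [375. 206.] [0.651  0.0112] sz 0.114 0.231 long ang -179.6
pen_tray top 0.61 [325. 206.] [0.6479 0.1757] sz 0.18 0.128 long ang -3.3
slide_bin top 0.79 [433. 206.] [ 0.6549 -0.1801] sz 0.17 0.131 long ang -1.7
scissors top 0.7 [318. 266.] [0.4481 0.195 ] sz 0.04 0.023 long ang -88.5
scissors top 0.58 [471. 278.] [ 0.4203 -0.3088] sz 0.178 0.079 long ang -88.5
marker top 0.7 [358. 267.] [0.4448 0.0642] sz 0.128 0.016 long ang -57.5
slide_box top 0.88 [272. 268.] [0.4346 0.3435] sz 0.052 0.088 long ang -177.9
slide_box top 0.85 [148. 270.] [0.4169 0.7437] sz 0.093 0.052 long ang -75.2
cover_glass_box top 0.42 [318. 266.] [0.4404 0.1947] sz 0.038 0.026 long ang -88.5
beaker top 0.5 [264. 229.] [0.554  0.3694] sz 0.055 0.059 long ang -177.7
timer top 0.7 [491. 233.] [ 0.5687 -0.3747] sz 0.075 0.071 long ang -13.6
```

View pics/top0.png

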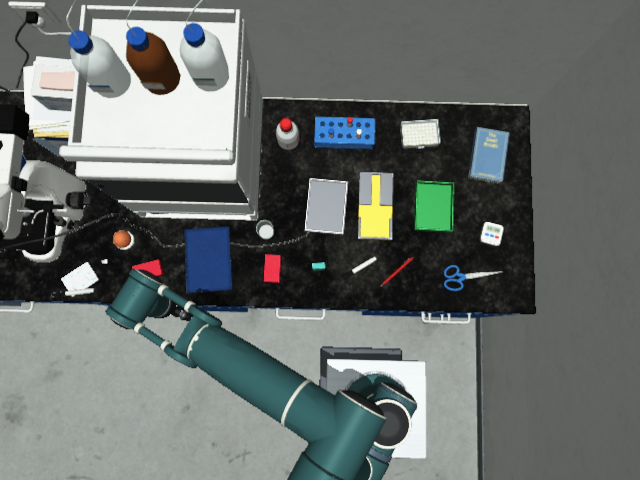

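View pics/side0.png

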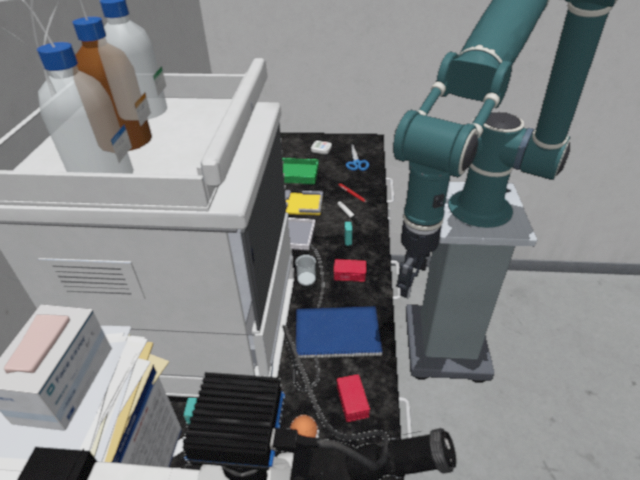

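The two red boxes that look like the slide box are at (272,268) and (148,270). The robot's right is −y, which is image right, so the one meant is (272,268). I'll confirm this in an enlarged crop and measure by colour.

```bash
python3 - <<'E'
from h import *
im=bot.read_camera("top")
cv2.imwrite("pics/crop1.png",cv2.resize(im[160:300,250:510],None,fx=3,fy=3,interpolation=cv2.INTER_CUBIC)[:,:,::-1])
hsv=cv2.cvtColor(im,cv2.COLOR_RGB2HSV);H,S,V=cv2.split(hsv)
def rep(n,m,roi,z):
    q=np.zeros_like(m);x0,y0,x1,y1=roi;q[y0:y1,x0:x1]=m[y0:y1,x0:x1]
    P=np.array([ray("top",p[0],z)[:2] for p in cv2.findNonZero(q.astype(np.uint8))])
    c=P.mean(0);w,v=np.linalg.eigh(np.cov((P-c).T));a=(P-c)@v[:,1];b=(P-c)@v[:,0]
    d=v[:,1]
    print(n,len(P),"cent",c.round(4),"mid",(c+d*(a.max()+a.min())/2+v[:,0]*(b.max()+b.min())/2).round(4),"len",np.ptp(a).round(3),np.ptp(b).round(3),"ang",np.degrees(np.arctan2(d[1],d[0])).round(1))
red=((H<8)|(H>172))&(S>120)&(V>80)
rep("red_pen",red,(375,250,420,292),.005)
rep("marker",(V>130)&(S<80),(345,250,382,280),.008)
rep("slide",red,(258,250,290,290),.034)
rep("teal",(H>75)&(H<100)&(S>80)&(V>60),(305,255,335,280),.06)
sc=V>75
rep("sc_handles",(H>95)&(H<125)&(S>110)&(V>70),(438,255,475,300),.006)
rep("sc_blade",(V>120)&(S<80),(464,262,510,285),.005)
rep("yellow",(H>20)&(H<35)&(S>120)&(V>100),(355,165,395,245),.008)
for y in range(170,242,5): print(y,[int(v) for v in np.where((H[y,355:397]>20)&(H[y,355:397]<35)&(S[y,355:397]>120))[0][[0,-1]]+355] if ((H[y,355:397]>20)&(H[y,355:397]<35)&(S[y,355:397]>120)).any() else None,end=" ")
for n in("scissors","marker","red_pen","scissors_tray","slide_box","cover_glass_box","slide_bin","pen_tray"):
    for d in bot.mark_of(n,"top")[:2]: 
        p=np.array(d["at"])[::-1]*[640,480];print(n,round(d["score"],2),p.round(1),ray("top",p,0)[:2].round(4))
E
```

```text
red_pen 126 cent [ 0.4383 -0.0659] mid [ 0.439  -0.0668] len 0.137 0.011 ang 133.0
marker 125 cent [0.4549 0.0454] mid [0.4553 0.0446] len 0.089 0.015 ang 122.2
slide 458 cent [0.4328 0.3436] mid [0.433  0.3443] len 0.091 0.054 ang -179.4
teal 99 cent [0.4417 0.1933] mid [0.4416 0.1932] len 0.043 0.024 ang 97.0
sc_handles 293 cent [ 0.419  -0.2523] mid [ 0.4203 -0.2526] len 0.084 0.072 ang -174.1
sc_blade 145 cent [ 0.4335 -0.3365] mid [ 0.4351 -0.3487] len 0.121 0.017 ang 98.6
yellow 1218 cent [0.6259 0.0094] mid [0.6549 0.01  ] len 0.209 0.114 ang -179.9
170 None 175 [372, 379] 180 [372, 379] 185 [372, 379] 190 [372, 379] 195 [372, 379] 200 [372, 379] 205 [358, 380] 210 [358, 392] 215 [358, 392] 220 [361, 389] 225 [361, 389] 230 [361, 389] 235 [361, 389] 240 [384, 390] scissors 0.63 [472.5 277.2] [ 0.4235 -0.315 ]
marker 0.49 [360.7 268.1] [0.4439 0.054 ]
red_pen 0.51 [393.8 274.5] [ 0.4255 -0.0553]
scissors_tray 0.92 [372.9 206. ] [0.654  0.0163]
scissors_tray 0.2 [316.5 268.6] [0.4382 0.1998]
slide_box 0.97 [276.2 271.4] [0.4255 0.3319]
slide_box 0.86 [150.7 271.6] [0.414  0.7436]
cover_glass_box 0.53 [317.2 267.8] [0.441  0.1975]
slide_bin 0.59 [396.2 274.9] [ 0.4244 -0.0634]
slide_bin 0.57 [434.8 208.7] [ 0.6505 -0.1915]
pen_tray 0.56 [328.2 207. ] [0.6464 0.1663]
```

View pics/crop1.png

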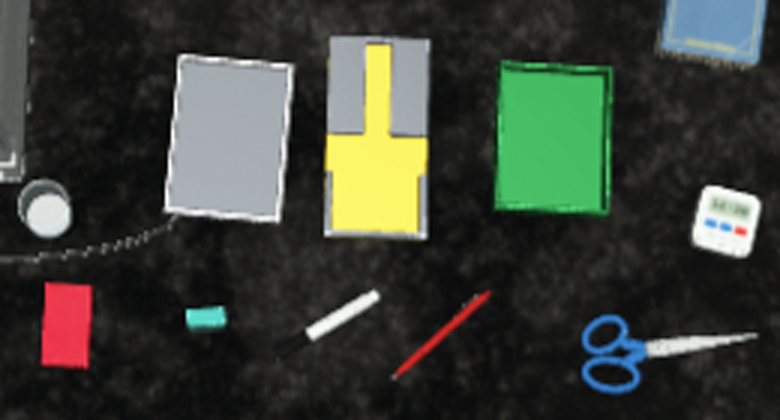

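The crop confirms the slide box at px (272,268). It is the red box farther to the robot's right; the other one, at (148,270), is at y≈0.74. Estimates in metres:

| Thing | Position (x, y) | Angle |
|---|---|---|
| Slide box | (.4355, .345) | 91° closing |
| Teal box | (.444, .194) | |
| Marker | (.443, .065) | axis 122° |
| Red pen | (.439, −.0665) | axis 133° |
| Scissors | (.430, −.315) | axis 99° |

I'll start with the slide box.

servo_tool([
  [0.92,-0.87,-0.4,0,0,0.15,0],
  [0.92,-0.87,-0.4,0,0,0.15,0],
  [0.92,-0.87,-0.4,0,0,0.15,0],
  [0.92,-0.87,-0.4,0,0,0.15,0],
  [0.92,-0.87,-0.4,0,0,0.15,0],
  [0.92,-0.87,-0.4,0,0,0.15,0],
  [0.92,-0.87,-0.4,0,0,0.15,0],
], newtons=40)

```text
time: 1.75
tool_pos: [0.4355, 0.4762, 0.1719]
tcp_rot: [-0.023, 3.141, 0.002]
wrist_force: [-0.6, 1.1, -0.2]
width: 1.001
grip_force: 0.0
```

servo_tool([
  [0,-0.87,-0.333,0,0,0,0],
  [0,-0.87,-0.333,0,0,0,0],
  [0,-0.87,-0.333,0,0,0,0],
  [0,-0.87,-0.333,0,0,0,0],
  [0,-0.87,-0.333,0,0,0,0],
  [0,-0.87,-0.333,0,0,0,0],
])

```text
time: 2.35
tool_pos: [0.4364, 0.3472, 0.123]
tcp_rot: [-0.025, 3.139, 0.004]
wrist_force: [0.5, -0.1, 0.2]
width: 1.001
grip_force: 0.0
```

servo_tool([
  [0,0,-0.35,0,0,0,0],
  [0,0,-0.6,0,0,0,0],
  [0,0,-0.78,0,0,0,0],
  [0,0,-0.78,0,0,0,0],
  [0,0,-0.78,0,0,0,1],
  [0,0,-0.78,0,0,0,1],
  [0,0,-0.78,0,0,0,1],
  [0,0,-0.78,0,0,0,1],
  [0,0,-0.78,0,0,0,1],
  [0,0,-0.78,0,0,0,1],
  [0,0,-0.78,0,0,0,1],
  [0,0,-0.78,0,0,0,1],
  [0,0,-0.78,0,0,0,1],
])

```text
time: 3.65
tool_pos: [0.4379, 0.3467, 0.0072]
tcp_rot: [-0.023, 3.137, 0.006]
wrist_force: [-0.2, 1.5, 7.1]
width: 0.581
grip_force: 42.1
```

servo_tool([
  [0,0,0.2,0,0,0,1],
  [0,0,0.5,0,0,0,1],
  [0,0,0.7,0,0,0,1],
  [0,0,0.7,0,0,0,1],
])

```text
time: 4.05
tool_pos: [0.4395, 0.3474, 0.1159]
tcp_rot: [-0.022, 3.132, 0.011]
wrist_force: [1.0, 0.3, -0.5]
width: 0.585
grip_force: 42.3
```

servo_tool([
  [0,-0.9,0,0,0,-0.014,1],
  [0,-0.9,0,0,0,-0.014,1],
  [0,-0.9,0,0,0,-0.014,1],
  [0,-0.9,0,0,0,-0.014,1],
])

```text
time: 4.45
tool_pos: [0.434, 0.2058, 0.108]
tcp_rot: [-0.052, -3.139, 0.004]
wrist_force: [0.0, 0.8, -2.1]
width: 0.584
grip_force: 42.5
```

servo_tool([
  [0.33,-0.9,0,0,0,0,1],
  [0.33,-0.9,0,0,0,0,1],
  [0.33,-0.9,0,0,0,0,1],
  [0.33,-0.9,0,0,0,0,1],
])

```text
time: 4.85
tool_pos: [0.4869, 0.0712, 0.1093]
tcp_rot: [0.054, 3.14, -0.002]
wrist_force: [0.2, 0.4, -0.2]
width: 0.582
grip_force: 42.7
```

servo_tool([
  [0.46,-0.87,0,0,0,0,1],
  [0.46,-0.87,0,0,0,0,1],
  [0.46,-0.87,0,0,0,0,1],
  [0.46,-0.87,0,0,0,0,1],
])

```text
time: 5.25
tool_pos: [0.5573, -0.0592, 0.1095]
tcp_rot: [0.052, 3.138, -0.003]
wrist_force: [0.3, 0.2, -0.8]
width: 0.584
grip_force: 42.8
```

servo_tool([
  [0.5,-0.85,0,0,0,0,1],
  [0.5,-0.85,0,0,0,0,1],
  [0.5,-0.85,0,0,0,0,1],
  [0.5,-0.85,0,0,0,0,1],
  [0.5,-0.85,0,0,0,0,1],
  [0.5,-0.85,0,0,0,0,1],
])

```text
time: 5.85
tool_pos: [0.6283, -0.1812, 0.1083]
tcp_rot: [-0.045, -3.139, -0.002]
wrist_force: [-0.3, -0.2, -1.6]
width: 0.583
grip_force: 42.8
```

```bash
python3 - <<'E'
from h import *
s=bot.read_state();print(s["time"],s["tool_pos"],s["tcp_rot"],s["wrist_force"])
im=save("top","t1")
cv2.imwrite("pics/t1c.png",cv2.resize(im[130:310,250:510],None,fx=3,fy=3,interpolation=cv2.INTER_CUBIC)[:,:,::-1])
E
```

```text
5.85 [ 0.62827039 -0.1811551   0.10831512] [-4.49691941e-02 -3.13906277e+00 -2.18147997e-03] [-0.34109022 -0.16407018 -1.62084708]
```

View pics/t1c.png

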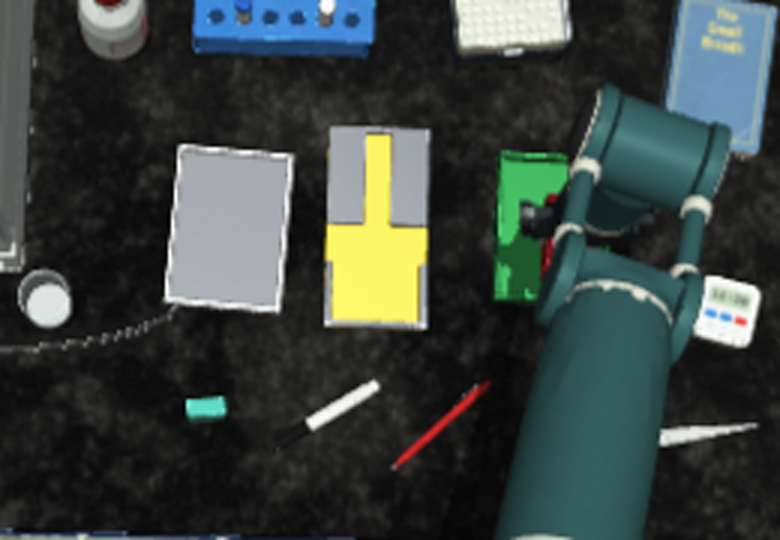

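Slide box is held, and the gripper is over the green bin (crop ~(548,225)). Lower it and open only partly.

servo_tool([
  [0,0,-0.3,0,0,0,1],
  [0,0,-0.5,0,0,0,1],
  [0,0,-0.64,0,0,0,1],
  [0,0,-0.64,0,0,0,1],
  [0,0,-0.64,0,0,0,1],
  [0,0,-0.64,0,0,0,0.25],
  [0,0,-0.64,0,0,0,0.25],
  [0,0,-0.64,0,0,0,0.25],
  [0,0,-0.64,0,0,0,0.25],
  [0,0,-0.64,0,0,0,0.25],
])

```text
time: 6.9
tool_pos: [0.6293, -0.1833, 0.0135]
tcp_rot: [0.047, 3.141, -0.0]
wrist_force: [0.0, -0.6, 0.1]
width: 0.748
grip_force: 0.0
```

servo_tool([
  [0,0,0.2,0,0,0,0.25],
  [0,0,0.5,0,0,0,0.25],
  [0,0,0.7,0,0,0,0.25],
  [0,0,0.7,0,0,0,0.25],
])

```text
time: 7.3
tool_pos: [0.6335, -0.1848, 0.1251]
tcp_rot: [0.047, 3.131, -0.005]
wrist_force: [0.8, -0.6, -0.1]
width: 0.753
grip_force: 0.0
```

servo_tool([
  [-0.41,0.84,0,0,0,-0.153,0.4],
  [-0.41,0.84,0,0,0,-0.153,0.4],
  [-0.41,0.84,0,0,0,-0.153,0.4],
  [-0.41,0.84,0,0,0,-0.153,0.4],
  [-0.41,0.84,0,0,0,-0.153,0.4],
])

```text
time: 7.8
tool_pos: [0.5665, -0.0561, 0.1174]
tcp_rot: [-0.789, -3.039, 0.0]
wrist_force: [0.8, -0.5, 0.2]
width: 0.598
grip_force: 0.0
```

servo_tool([
  [-0.41,0.84,0,0,0,-0.153,0.4],
  [-0.41,0.84,0,0,0,-0.153,0.4],
  [-0.41,0.84,0,0,0,-0.153,0.4],
  [-0.41,0.84,0,0,0,-0.153,0.4],
  [-0.41,0.84,0,0,0,-0.153,0.4],
])

```text
time: 8.3
tool_pos: [0.506, 0.0692, 0.118]
tcp_rot: [-1.49, -2.766, 0.001]
wrist_force: [0.9, -0.6, 0.6]
width: 0.601
grip_force: 0.0
```

servo_tool([
  [-0.41,0.835,0,0,0,-0.153,0.4],
  [-0.41,0.835,0,0,0,-0.153,0.4],
  [-0.41,0.835,0,0,0,-0.153,0.4],
  [-0.41,0.835,0,0,0,-0.153,0.4],
  [-0.41,0.835,0,0,0,-0.153,0.4],
  [-0.41,0.835,0,0,0,-0.153,0.4],
])

```text
time: 8.9
tool_pos: [0.4457, 0.1932, 0.1183]
tcp_rot: [2.105, 2.331, -0.0]
wrist_force: [0.2, -0.5, -0.4]
width: 0.6
grip_force: 0.0
```

```bash
python3 - <<'E'
from h import *
from scipy.spatial.transform import Rotation as Ro
s=bot.read_state();y=Ro.from_rotvec(s["tcp_rot"]).as_matrix()[:,1];print(s["tool_pos"],y,np.degrees(np.arctan2(y[1],y[0])))
im=save("side","s1")
p=proj("side",[.444,.194,.06]).astype(int);a=im[max(p[1]-60,0):p[1]+60,p[0]-80:p[0]+80]
print(p);cv2.imwrite("pics/s1c.png",cv2.resize(a,None,fx=5,fy=5,interpolation=cv2.INTER_CUBIC)[:,:,::-1])
E
```

```text
[0.44566483 0.1932392  0.11828998] [9.94847149e-01 1.01385582e-01 3.37066675e-04] 5.8189643563882045
[347 224]
```

View pics/s1c.png

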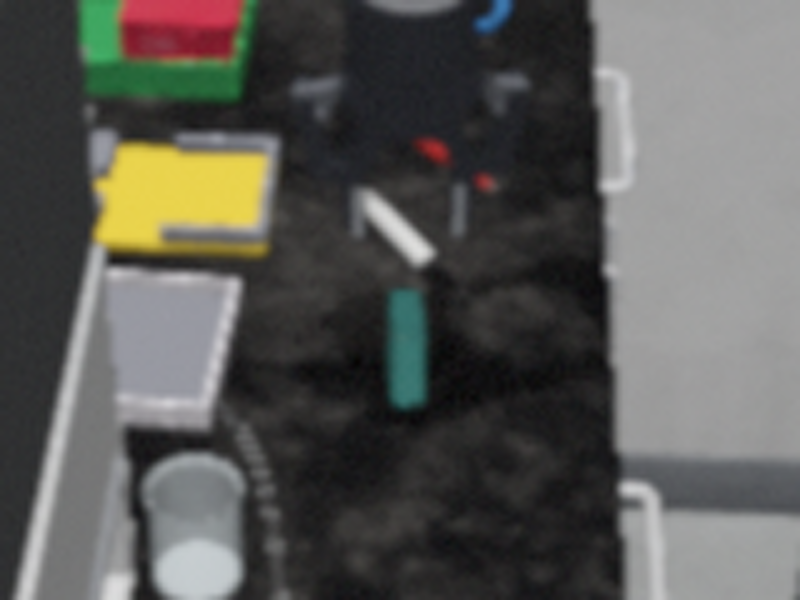

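The teal box (crop 388–428) is centred between the fingers (355–460). I'll grasp it near the top.

servo_tool([
  [0,0,-0.3,0,0,0,0.4],
  [0,0,-0.56,0,0,0,0.4],
  [0,0,-0.56,0,0,0,0.4],
  [0,0,-0.56,0,0,0,1],
  [0,0,-0.56,0,0,0,1],
  [0,0,-0.56,0,0,0,1],
  [0,0,-0.56,0,0,0,1],
  [0,0,-0.56,0,0,0,1],
  [0,0,-0.56,0,0,0,1],
  [0,0,-0.56,0,0,0,1],
  [0,0,-0.56,0,0,0,1],
  [0,0,-0.56,0,0,0,1],
], newtons=30)

```text
time: 10.15
tool_pos: [0.4467, 0.1946, 0.0364]
tcp_rot: [2.106, 2.328, 0.005]
wrist_force: [-0.1, -1.6, 7.0]
width: 0.204
grip_force: 36.4
```

servo_tool([
  [0,0,0.2,0,0,0,1],
  [0,0,0.5,0,0,0,1],
  [0,0,0.65,0,0,0,1],
  [0,0,0.65,0,0,0,1],
])

```text
time: 10.55
tool_pos: [0.448, 0.1955, 0.1367]
tcp_rot: [2.105, 2.326, 0.013]
wrist_force: [0.3, 0.5, -0.7]
width: 0.202
grip_force: 35.4
```

servo_tool([
  [0.58,-0.84,0,0,0,-0.042,1],
  [0.58,-0.84,0,0,0,-0.042,1],
  [0.58,-0.84,0,0,0,-0.042,1],
  [0.58,-0.84,0,0,0,-0.042,1],
])

```text
time: 10.95
tool_pos: [0.5341, 0.064, 0.1314]
tcp_rot: [2.26, 2.179, -0.0]
wrist_force: [0.2, -0.3, 0.4]
width: 0.207
grip_force: 35.4
```

servo_tool([
  [0.58,-0.84,0,0,0,0,1],
  [0.58,-0.84,0,0,0,0,1],
  [0.58,-0.84,0,0,0,0,1],
  [0.58,-0.84,0,0,0,0,1],
])

```text
time: 11.35
tool_pos: [0.621, -0.0618, 0.131]
tcp_rot: [2.26, 2.18, -0.0]
wrist_force: [0.2, -0.1, 0.5]
width: 0.2
grip_force: 35.4
```

servo_tool([
  [0.58,-0.835,0,0,0,0,1],
  [0.58,-0.835,0,0,0,0,1],
  [0.58,-0.835,0,0,0,0,1],
  [0.58,-0.835,0,0,0,0,1],
  [0.58,-0.835,0,0,0,0,1],
  [0.58,-0.835,0,0,0,0,1],
])

```text
time: 11.95
tool_pos: [0.7044, -0.1814, 0.1306]
tcp_rot: [-2.255, -2.184, 0.001]
wrist_force: [-0.5, -0.0, -0.5]
width: 0.203
grip_force: 35.4
```

```bash
python3 - <<'E'
from h import *
s=bot.read_state();print(s["tool_pos"],s["tcp_rot"])
im=save("side","s2")
p=proj("side",[.68,-.183,.06]).astype(int);print(p);a=im[max(p[1]-60,0):p[1]+60,p[0]-80:p[0]+80]
cv2.imwrite("pics/s2c.png",cv2.resize(a,None,fx=5,fy=5,interpolation=cv2.INTER_CUBIC)[:,:,::-1])
E
```

```text
[ 0.70440298 -0.18142208  0.13056904] [-2.25466984e+00 -2.18357392e+00  1.42095858e-03]
[287 159]
```

View pics/s2c.png

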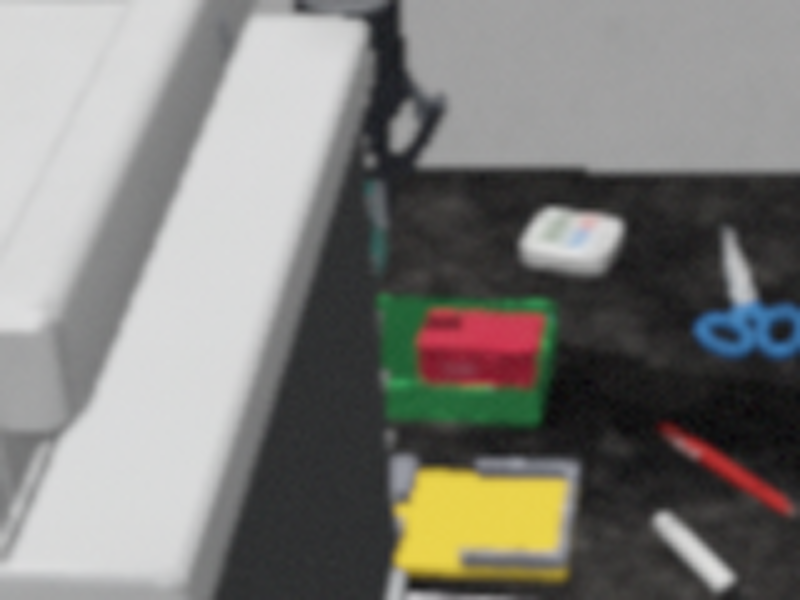

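Slide box sits flat in the bin (crop 418–545, 310–385), and the teal box hangs straight and clear of it. I'll lower and release it.

servo_tool([
  [0,0,-0.3,0,0,0,1],
  [0,0,-0.5,0,0,0,1],
  [0,0,-0.59,0,0,0,1],
  [0,0,-0.59,0,0,0,1],
  [0,0,-0.59,0,0,0,1],
  [0,0,-0.59,0,0,0,0.65],
  [0,0,-0.59,0,0,0,0.65],
  [0,0,-0.59,0,0,0,0.65],
  [0,0,-0.59,0,0,0,0.65],
  [0,0,-0.59,0,0,0,0.65],
])

```text
time: 13.0
tool_pos: [0.7057, -0.1833, 0.0433]
tcp_rot: [-2.258, -2.185, -0.0]
wrist_force: [-0.7, -0.2, 0.7]
width: 0.354
grip_force: 0.0
```

servo_tool([
  [0,0,0.15,0,0,0,0.65],
  [0,0,0.4,0,0,0,0.65],
  [0,0,0.6,0,0,0,0.65],
  [0,0,0.6,0,0,0,0.65],
])

```text
time: 13.4
tool_pos: [0.7097, -0.1845, 0.1403]
tcp_rot: [2.251, 2.178, 0.008]
wrist_force: [0.6, 0.1, 1.5]
width: 0.347
grip_force: 0.0
```

servo_tool([
  [-0.93,-0.36,0,0,0,0.03,0.6],
  [-0.93,-0.36,0,0,0,0.03,0.6],
  [-0.93,-0.36,0,0,0,0.03,0.6],
  [-0.93,-0.36,0,0,0,0.03,0.6],
  [-0.93,-0.36,0,0,0,0.03,0.6],
])

```text
time: 13.9
tool_pos: [0.5649, -0.2376, 0.1328]
tcp_rot: [-2.154, -2.286, -0.0]
wrist_force: [0.1, -0.1, 1.3]
width: 0.396
grip_force: 0.0
```

servo_tool([
  [-0.935,-0.36,-0.33,0,0,0.031,0.6],
  [-0.935,-0.36,-0.33,0,0,0.031,0.6],
  [-0.935,-0.36,-0.33,0,0,0.031,0.6],
  [-0.935,-0.36,-0.33,0,0,0.031,0.6],
  [-0.935,-0.36,-0.33,0,0,0.031,0.6],
  [-0.935,-0.36,-0.33,0,0,0.031,0.6],
])

```text
time: 14.5
tool_pos: [0.4283, -0.2918, 0.0848]
tcp_rot: [2.036, 2.389, 0.001]
wrist_force: [-0.1, 0.3, -0.5]
width: 0.402
grip_force: 0.0
```

```bash
python3 - <<'E'
from h import *
s=bot.read_state();print(s["tool_pos"],s["tcp_rot"])
im=save("side","s3")
p=proj("side",[.43,-.27,.03]).astype(int)
print(p,proj("side",[.4262,-.2908,.005]),proj("side",[.43,-.3135,.005]))
a=im[max(p[1]-45,0):p[1]+45,p[0]-60:p[0]+60]
cv2.imwrite("pics/s3c.png",cv2.resize(a,None,fx=6,fy=6,interpolation=cv2.INTER_CUBIC)[:,:,::-1])
E
```

```text
[ 0.42831563 -0.29184     0.08479586] [2.03601235e+00 2.38895503e+00 1.13522276e-03]
[354 155] [355.31447066 158.47807815] [354.45412487 155.48951752]
```

View pics/s3c.png

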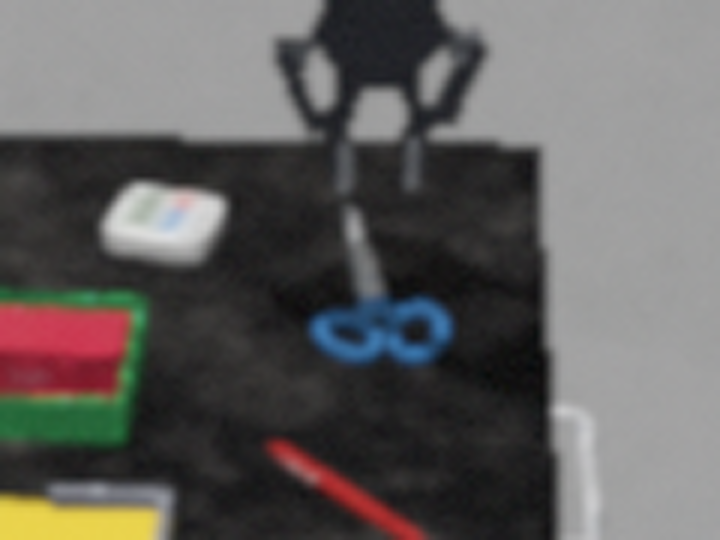

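The pinch point projects to crop (368,291), on the blades just before the handles (~300). I'll lower and pinch there.

servo_tool([
  [0,0,-0.25,0,0,0,0.6],
  [0,0,-0.45,0,0,0,0.6],
  [0,0,-0.54,0,0,0,0.6],
  [0,0,-0.54,0,0,0,0.6],
  [0,0,-0.54,0,0,0,0.6],
  [0,0,-0.54,0,0,0,1],
  [0,0,-0.54,0,0,0,1],
  [0,0,-0.54,0,0,0,1],
  [0,0,-0.54,0,0,0,1],
  [0,0,-0.54,0,0,0,1],
  [0,0,-0.54,0,0,0,1],
  [0,0,-0.54,0,0,0,1],
  [0,0,-0.54,0,0,0,1],
], newtons=60)

```text
time: 15.85
tool_pos: [0.4276, -0.2923, 0.0047]
tcp_rot: [2.036, 2.388, 0.001]
wrist_force: [0.8, 0.9, 6.9]
width: 0.126
grip_force: 61.8
```

servo_tool([
  [0,0,0.1,0,0,0,1],
  [0,0,0.2,0,0,0,1],
  [0,0,0.35,0,0,0,1],
  [0,0,0.5,0,0,0,1],
  [0,0,0.5,0,0,0,1],
  [0,0,0.5,0,0,0,1],
  [0,0,0.5,0,0,0,1],
])

```text
time: 16.55
tool_pos: [0.425, -0.2906, 0.0766]
tcp_rot: [-2.037, -2.389, 0.0]
wrist_force: [0.6, 0.4, -0.5]
width: 0.128
grip_force: 59.8
```

servo_tool([
  [0,0.5,0.22,0,0,0.075,1],
  [0,1,0.22,0,0,0.15,1],
  [0,1,0.22,0,0,0.15,1],
  [0,1,0.22,0,0,0.15,1],
  [0,1,0.22,0,0,0.15,1],
])

```text
time: 17.05
tool_pos: [0.4252, -0.1398, 0.1097]
tcp_rot: [-1.419, -2.801, 0.001]
wrist_force: [0.3, -0.6, 0.2]
width: 0.127
grip_force: 61.1
```

servo_tool([
  [0,0.5,0,0,0,0.075,1],
  [0,1,0,0,0,0.15,1],
  [0,1,0,0,0,0.15,1],
  [0,1,0,0,0,0.15,1],
  [0,1,0,0,0,0.15,1],
])

```text
time: 17.55
tool_pos: [0.4259, 0.0087, 0.1101]
tcp_rot: [-0.729, -3.055, 0.002]
wrist_force: [0.1, 0.4, -1.2]
width: 0.127
grip_force: 61.1
```

servo_tool([
  [0.2,0,0,0,0,0.05,1],
  [0.5,0,0,0,0,0.1,1],
  [0.6,0,0,0,0,0.149,1],
  [0.6,0,0,0,0,0.149,1],
  [0.6,0,0,0,0,0.149,1],
  [0.6,0,0,0,0,0.149,1],
])

```text
time: 18.15
tool_pos: [0.5144, 0.0075, 0.11]
tcp_rot: [-0.01, -3.139, 0.0]
wrist_force: [-0.4, -0.1, -1.1]
width: 0.125
grip_force: 61.2
```

```bash
python3 - <<'E'
from h import *
s=bot.read_state();print(s["time"],s["tool_pos"],s["tcp_rot"],s["width"])
a=save("top","t4")[150:310,300:460];b=save("side","s4")
p=proj("side",[.54,.01,.1]).astype(int);print(p)
b=b[p[1]-53:p[1]+54,p[0]-53:p[0]+54]
f=lambda u:cv2.resize(u,(400,400),interpolation=cv2.INTER_CUBIC)
cv2.imwrite("pics/ts4.png",np.hstack([f(a),f(b)])[:,:,::-1])
E
```

```text
18.15 [0.51442454 0.00745523 0.10999301] [-9.59559715e-03 -3.13925931e+00  2.69999374e-04] 0.12475170583923328
[320 179]
```

View pics/ts4.png

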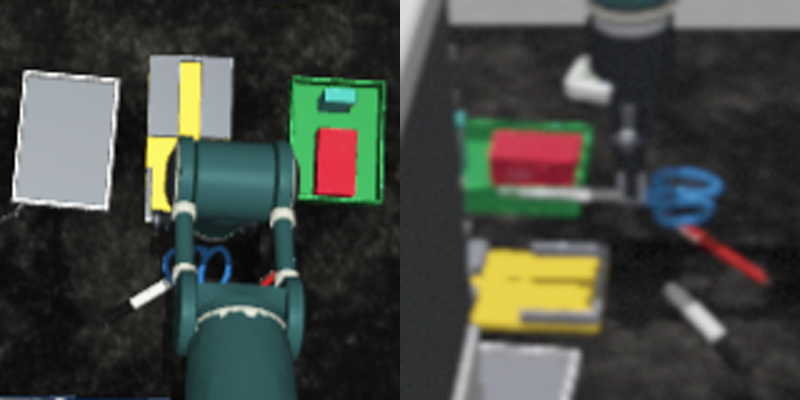

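Both boxes stand in the bin: red at (335,162), teal at (338,96). The scissors hang level at about (200,265), handles towards the robot. I'll measure how they sit in the grip.

```bash
python3 - <<'E'
from h import *
z=.112
for c in("top","side"):
    im=cv2.imread(f"pics/{c[0]}4.png");H,S,V=cv2.split(cv2.cvtColor(im,cv2.COLOR_BGR2HSV))
    m=((H>98)&(H<120)&(S>110)&(V>70)).astype(np.uint8);q=m*0
    r=(360,240,400,275) if c=="top" else (325,165,362,192)
    q[r[1]:r[3],r[0]:r[2]]=m[r[1]:r[3],r[0]:r[2]]
    P=cv2.findNonZero(q)[:,0];W=np.array([ray(c,p,z)[:2] for p in P])
    print(c,len(P),P.min(0),P.max(0),"x",W[:,0].min().round(4),W[:,0].max().round(4),"y",W[:,1].min().round(4),W[:,1].max().round(4),W.mean(0).round(4))
im=cv2.imread("pics/s4.png")
for x in (290,291,292,293,294,296,300,310,318): # blade column profile
    print(x,im[170:186,x].mean(1).astype(int))
for p in((292,177),(300,177.5),(318,178)): print(ray("side",p,z).round(4))
# handle pose by template: predicted corners for nominal grasp
for y in(-100,37,98): print(y,proj("side",[.5162-(y-23)/1000,.0089,z]).round(1),proj("top",[.5162-(y-23)/1000,.0089,z]).round(1))
E
```

```text
top 133 [365 248] [392 263] x 0.4492 0.497 y -0.0354 0.0491 [4.744e-01 4.000e-04]
side 253 [333 170] [353 186] x 0.4323 0.4987 y -0.0359 0.061 [0.4668 0.0123]
290 [103 104 102 105 105  96  78  66  65  67  66  64  59  50  44  40]
291 [84 87 87 90 92 90 76 67 63 66 65 64 62 54 47 42]
292 [68 69 71 73 77 84 85 77 68 66 66 65 62 58 50 43]
293 [ 65  67  69  69  73  92 111 103  81  68  64  68  64  63  55  47]
294 [ 65  67  69  73  72 103 131 121  91  69  67  70  68  67  59  49]
296 [ 74  78  80  78  77 103 127 119  90  72  66  69  73  73  67  54]
300 [ 75  78  85  84  81 112 150 163 127  83  65  65  61  56  46  41]
310 [ 70  67  69  69  71  98 147 174 152 102  70  66  62  52  37  29]
318 [ 38  37  32  34  32  46  83 123 131  95  48  26  30  29  33  30]
[0.6347 0.0153 0.112 ]
[0.6077 0.017  0.112 ]
[0.5477 0.0172 0.112 ]
-100 [290.9 175.9] [378.4 203.2]
37 [331.9 177. ] [377.9 246.1]
98 [350.2 177.4] [377.7 265.5]
```

Grip sits at about local y=19 mm, with the axis aligned. I'll move over the tray and lower gently.

servo_tool([
  [0.2,0.017,0,0,0,0,1],
  [0.5,0.017,0,0,0,0,1],
  [0.8,0.017,0,0,0,0,1],
  [0.8,0.017,-0.2,0,0,0,1],
  [0.8,0.017,-0.4,0,0,0,1],
  [0.8,0.017,-0.55,0,0,0,1],
  [0.8,0.017,-0.55,0,0,0,1],
  [0.8,0.017,-0.55,0,0,0,1],
])

```text
time: 19.05
tool_pos: [0.6352, 0.0114, 0.0283]
tcp_rot: [-0.003, -3.141, 0.0]
wrist_force: [0.1, 0.1, -0.8]
width: 0.129
grip_force: 61.2
```

servo_tool([
  [0,0,-0.03,0,0,0,1],
  [0,0,-0.06,0,0,0,1],
  [0,0,-0.08,0,0,0,1],
  [0,0,-0.08,0,0,0,1],
  [0,0,-0.08,0,0,0,1],
])

```text
time: 19.55
tool_pos: [0.6361, 0.0113, 0.0165]
tcp_rot: [0.002, 3.141, -0.0]
wrist_force: [-0.0, 0.2, -0.4]
width: 0.128
grip_force: 61.2
```

```bash
python3 - <<'E'
from h import *
s=bot.read_state();print(s["time"],s["tool_pos"],s["wrist_force"],s["torque"])
a=save("top","t5")[150:310,300:460];b=save("side","s5")
p=proj("side",[.6,.01,.01]).astype(int);print(p)
b=b[p[1]-40:p[1]+40,p[0]-40:p[0]+40]
f=lambda u:cv2.resize(u,(400,400),interpolation=cv2.INTER_CUBIC)
cv2.imwrite("pics/ts5.png",np.hstack([f(a),f(b)])[:,:,::-1])
E
```

```text
19.55 [0.63605541 0.01134709 0.0165242 ] [-0.00082446  0.23279042 -0.43237201] [ 0.02157098 -0.0428004   0.00152684]
[303 201]
```

View pics/ts5.png

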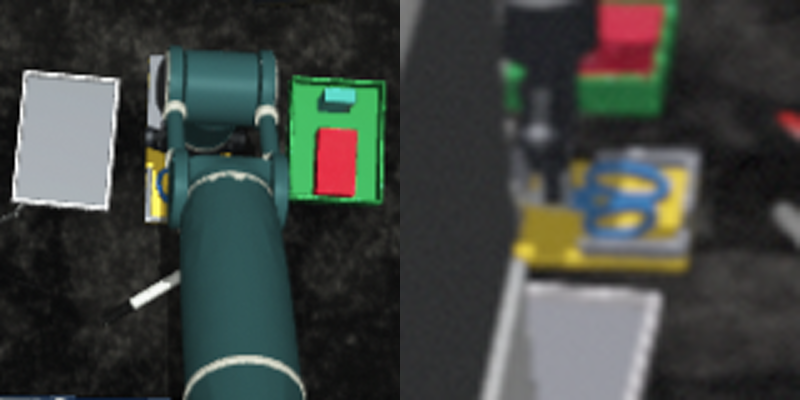

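The handles lie inside the bay with no contact force, already below the insert top. I'll lower the last 5 mm and release.

servo_tool([
  [0,0,-0.02,0,0,0,1],
  [0,0,-0.036,0,0,0,1],
  [0,0,-0.036,0,0,0,1],
  [0,0,-0.036,0,0,0,0.6],
  [0,0,-0.036,0,0,0,0.6],
  [0,0,-0.036,0,0,0,0.6],
  [0,0,-0.036,0,0,0,0.6],
  [0,0,-0.036,0,0,0,0.6],
])

```text
time: 20.45
tool_pos: [0.6357, 0.0113, 0.0106]
tcp_rot: [-0.002, -3.141, 0.0]
wrist_force: [-0.1, -0.6, 0.0]
width: 0.4
grip_force: 0.0
```

servo_tool([
  [0,0,0.1,0,0,0,0.6],
  [0,0,0.3,0,0,0,0.6],
  [0,0,0.5,0,0,0,0.6],
  [0,0,0.5,0,0,0,0.6],
])

```text
time: 20.85
tool_pos: [0.6405, 0.0113, 0.0926]
tcp_rot: [0.002, 3.131, -0.0]
wrist_force: [1.7, -0.8, 1.1]
width: 0.4
grip_force: 0.0
```

servo_tool([
  [-0.646,0.178,0,0,0,-0.16,0.5],
  [-0.646,0.178,0,0,0,-0.16,0.5],
  [-0.646,0.178,0,0,0,-0.16,0.5],
  [-0.646,0.178,0,0,0,-0.16,0.5],
  [-0.646,0.178,0,0,0,-0.16,0.5],
])

```text
time: 21.35
tool_pos: [0.5385, 0.0382, 0.0862]
tcp_rot: [0.783, 3.042, 0.0]
wrist_force: [-0.9, 0.2, -0.4]
width: 0.501
grip_force: 0.0
```

servo_tool([
  [-0.646,0.178,-0.17,0,0,-0.162,0.5],
  [-0.646,0.178,-0.17,0,0,-0.162,0.5],
  [-0.646,0.178,-0.17,0,0,-0.162,0.5],
  [-0.646,0.178,-0.17,0,0,-0.162,0.5],
  [-0.646,0.178,-0.17,0,0,-0.162,0.5],
  [-0.646,0.178,-0.17,0,0,-0.162,0.5],
])

```text
time: 21.95
tool_pos: [0.4431, 0.0647, 0.061]
tcp_rot: [1.52, 2.748, 0.001]
wrist_force: [0.8, -0.7, -0.8]
width: 0.497
grip_force: 0.0
```

```bash
python3 - <<'E'
from h import *
s=bot.read_state();print(s["time"],s["tool_pos"],s["tcp_rot"])
a=save("top","t6")[150:310,300:460];b=save("side","s6")
p=proj("side",[.4426,.0649,.02]).astype(int);print(p,proj("side",[.4426,.0649,.008]))
b=b[p[1]-35:p[1]+35,p[0]-35:p[0]+35]
f=lambda u:cv2.resize(u,(400,400),interpolation=cv2.INTER_CUBIC)
cv2.imwrite("pics/ts6.png",np.hstack([f(a),f(b)])[:,:,::-1])
E
```

```text
21.95 [0.44306499 0.06474711 0.06099042] [1.52032605e+00 2.74816414e+00 1.01017583e-03]
[348 209] [348.69298885 212.64295141]
```

View pics/ts6.png

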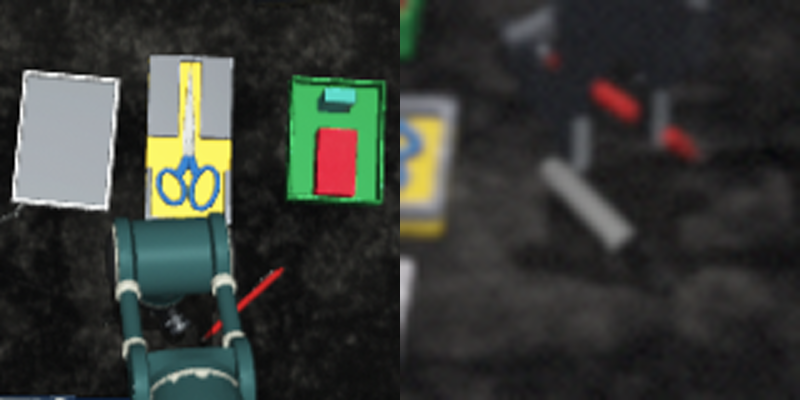

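The scissors are home in the tray. The marker centre projects to (604,220), on the marker. Grasp it.

servo_tool([
  [0,0,-0.2,0,0,0,0.5],
  [0,0,-0.37,0,0,0,0.5],
  [0,0,-0.37,0,0,0,0.5],
  [0,0,-0.37,0,0,0,0.5],
  [0,0,-0.37,0,0,0,1],
  [0,0,-0.37,0,0,0,1],
  [0,0,-0.37,0,0,0,1],
  [0,0,-0.37,0,0,0,1],
  [0,0,-0.37,0,0,0,1],
  [0,0,-0.37,0,0,0,1],
  [0,0,-0.37,0,0,0,1],
  [0,0,-0.37,0,0,0,1],
], newtons=40)

```text
time: 23.25
tool_pos: [0.4439, 0.0649, 0.0065]
tcp_rot: [1.522, 2.745, 0.003]
wrist_force: [-0.4, 1.3, 6.4]
width: 0.16
grip_force: 39.4
```

servo_tool([
  [0,0,0.1,0,0,0,1],
  [0,0,0.3,0,0,0,1],
  [0,0,0.5,0,0,0,1],
  [0,0,0.5,0,0,0,1],
])

```text
time: 23.65
tool_pos: [0.446, 0.0651, 0.0844]
tcp_rot: [1.52, 2.741, 0.008]
wrist_force: [1.0, 0.4, 0.3]
width: 0.158
grip_force: 39.0
```

servo_tool([
  [0.695,0.47,0,0,0,0.151,1],
  [0.695,0.47,0,0,0,0.151,1],
  [0.695,0.47,0,0,0,0.151,1],
  [0.695,0.47,0,0,0,0.151,1],
  [0.695,0.47,0,0,0,0.151,1],
])

```text
time: 24.15
tool_pos: [0.5456, 0.1353, 0.0788]
tcp_rot: [-0.836, -3.026, 0.002]
wrist_force: [-0.2, -0.2, -0.7]
width: 0.157
grip_force: 39.0
```

servo_tool([
  [0.695,0.47,0,0,0,0.151,1],
  [0.695,0.47,0,0,0,0.151,1],
  [0.695,0.47,0,0,0,0.151,1],
  [0.695,0.47,0,0,0,0.151,1],
  [0.695,0.47,0,0,0,0.151,1],
  [0.695,0.47,0,0,0,0.151,1],
])

```text
time: 24.75
tool_pos: [0.6485, 0.2044, 0.079]
tcp_rot: [-0.105, -3.137, 0.002]
wrist_force: [-0.2, -0.0, -0.6]
width: 0.161
grip_force: 39.1
```

servo_tool([
  [0,0,-0.2,0,0,0,1],
  [0,0,-0.36,0,0,0,1],
  [0,0,-0.44,0,0,0,1],
  [0,0,-0.44,0,0,0,1],
  [0,0,-0.44,0,0,0,1],
  [0,0,-0.44,0,0,0,0.7],
  [0,0,-0.44,0,0,0,0.7],
  [0,0,-0.44,0,0,0,0.7],
  [0,0,-0.44,0,0,0,0.7],
  [0,0,-0.44,0,0,0,0.7],
])

```text
time: 25.75
tool_pos: [0.6507, 0.2058, 0.014]
tcp_rot: [0.101, 3.14, 0.0]
wrist_force: [-0.2, 0.3, -0.9]
width: 0.3
grip_force: 0.0
```

servo_tool([
  [0,0,0.1,0,0,0,0.7],
  [0,0,0.3,0,0,0,0.7],
  [0,0,0.5,0,0,0,0.7],
  [0,0,0.5,0,0,0,0.7],
])

```text
time: 26.15
tool_pos: [0.655, 0.207, 0.0961]
tcp_rot: [0.1, 3.13, 0.005]
wrist_force: [0.9, 0.6, 1.2]
width: 0.301
grip_force: 0.0
```

servo_tool([
  [-0.707,-0.908,0,0,0,-0.121,0.6],
  [-0.707,-0.908,0,0,0,-0.121,0.6],
  [-0.707,-0.908,0,0,0,-0.121,0.6],
  [-0.707,-0.908,0,0,0,-0.121,0.6],
  [-0.707,-0.908,0,0,0,-0.121,0.6],
])

```text
time: 26.65
tool_pos: [0.5419, 0.0674, 0.0887]
tcp_rot: [-0.696, -3.061, 0.002]
wrist_force: [-0.1, -1.1, -0.1]
width: 0.4
grip_force: 0.0
```

servo_tool([
  [-0.707,-0.908,-0.19,0,0,-0.121,0.6],
  [-0.707,-0.908,-0.19,0,0,-0.121,0.6],
  [-0.707,-0.908,-0.19,0,0,-0.121,0.6],
  [-0.707,-0.908,-0.19,0,0,-0.121,0.6],
  [-0.707,-0.908,-0.19,0,0,-0.121,0.6],
  [-0.707,-0.908,-0.19,0,0,-0.121,0.6],
])

```text
time: 27.25
tool_pos: [0.4398, -0.0666, 0.061]
tcp_rot: [1.259, 2.876, 0.001]
wrist_force: [0.7, 0.1, -0.2]
width: 0.398
grip_force: 0.0
```

```bash
python3 - <<'E'
from h import *
s=bot.read_state();print(s["time"],s["tool_pos"],s["tcp_rot"])
a=save("top","t7")[150:310,300:460];b=save("side","s7")
p=proj("side",[.4388,-.0665,.02]).astype(int);print(p,proj("side",[.4388,-.0665,.005]))
b=b[p[1]-35:p[1]+35,p[0]-35:p[0]+35]
f=lambda u:cv2.resize(u,(400,400),interpolation=cv2.INTER_CUBIC)
cv2.imwrite("pics/ts7.png",np.hstack([f(a),f(b)])[:,:,::-1])
E
```

```text
27.25 [ 0.43975686 -0.06663503  0.06102747] [1.25942255e+00 2.87641393e+00 1.34289433e-03]
[350 187] [350.74564315 190.99925599]
```

View pics/ts7.png

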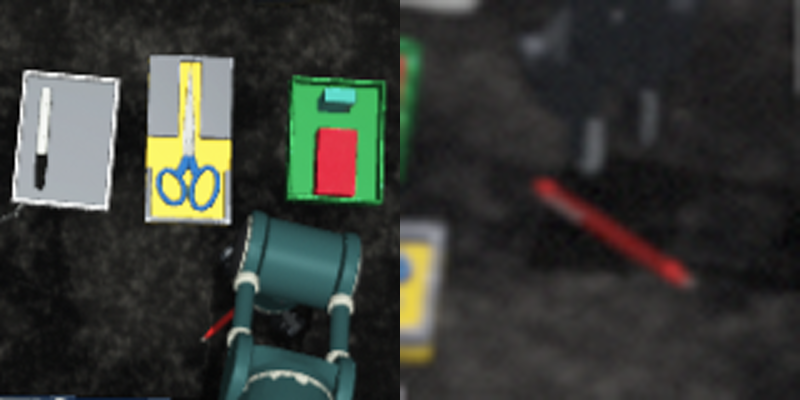

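The marker lies in the pen tray at (42,138). The red pen lies under the gripper as expected (crop 535–690). Grasp it.

servo_tool([
  [0,0,-0.2,0,0,0,0.6],
  [0,0,-0.385,0,0,0,0.6],
  [0,0,-0.385,0,0,0,0.6],
  [0,0,-0.385,0,0,0,0.6],
  [0,0,-0.385,0,0,0,1],
  [0,0,-0.385,0,0,0,1],
  [0,0,-0.385,0,0,0,1],
  [0,0,-0.385,0,0,0,1],
  [0,0,-0.385,0,0,0,1],
  [0,0,-0.385,0,0,0,1],
  [0,0,-0.385,0,0,0,1],
  [0,0,-0.385,0,0,0,1],
])

```text
time: 28.55
tool_pos: [0.4399, -0.0667, 0.004]
tcp_rot: [1.258, 2.876, 0.002]
wrist_force: [-0.7, 1.7, 7.2]
width: 0.092
grip_force: 39.6
```

servo_tool([
  [0,0,0.1,0,0,0,1],
  [0,0,0.3,0,0,0,1],
  [0,0,0.5,0,0,0,1],
  [0,0,0.5,0,0,0,1],
])

```text
time: 28.95
tool_pos: [0.4422, -0.0676, 0.082]
tcp_rot: [1.255, 2.87, 0.003]
wrist_force: [0.4, -0.5, -0.2]
width: 0.094
grip_force: 39.1
```

servo_tool([
  [0.704,0.708,0,0,0,0.1215,1],
  [0.704,0.708,0,0,0,0.1215,1],
  [0.704,0.708,0,0,0,0.1215,1],
  [0.704,0.708,0,0,0,0.1215,1],
  [0.704,0.708,0,0,0,0.1215,1],
])

```text
time: 29.45
tool_pos: [0.5438, 0.0402, 0.0766]
tcp_rot: [-0.687, -3.064, 0.001]
wrist_force: [0.1, 0.0, 0.1]
width: 0.089
grip_force: 39.2
```

servo_tool([
  [0.704,0.72,0,0,0,0.1215,1],
  [0.704,0.72,0,0,0,0.1215,1],
  [0.704,0.72,0,0,0,0.1215,1],
  [0.704,0.72,0,0,0,0.1215,1],
  [0.704,0.72,0,0,0,0.1215,1],
  [0.704,0.72,0,0,0,0.1215,1],
])

```text
time: 30.05
tool_pos: [0.6478, 0.1459, 0.0767]
tcp_rot: [-0.098, -3.137, 0.002]
wrist_force: [-0.7, -0.3, -1.1]
width: 0.091
grip_force: 39.2
```

servo_tool([
  [0,0,-0.2,0,0,0,1],
  [0,0,-0.36,0,0,0,1],
  [0,0,-0.44,0,0,0,1],
  [0,0,-0.44,0,0,0,1],
  [0,0,-0.44,0,0,0,1],
  [0,0,-0.44,0,0,0,0.78],
  [0,0,-0.44,0,0,0,0.78],
  [0,0,-0.44,0,0,0,0.78],
  [0,0,-0.44,0,0,0,0.78],
  [0,0,-0.44,0,0,0,0.78],
])

```text
time: 31.05
tool_pos: [0.6498, 0.1476, 0.0117]
tcp_rot: [-0.096, -3.14, 0.0]
wrist_force: [0.7, -0.3, -0.3]
width: 0.221
grip_force: 0.0
```

servo_tool([
  [0,0,0.1,0,0,0,0.78],
  [0,0,0.3,0,0,0,0.78],
  [0,0,0.6,0,0,0,0.78],
  [-0.5,0,0.8,0,0,0,0.78],
  [-0.9,-0.2,0.8,0,0,0,0.78],
  [-0.9,-0.2,0.8,0,0,0,0.78],
  [-0.9,-0.2,0.8,0,0,0,0.78],
])

```text
time: 31.75
tool_pos: [0.5085, 0.1162, 0.1316]
tcp_rot: [-0.096, -3.135, 0.002]
wrist_force: [0.2, 0.2, 0.1]
width: 0.221
grip_force: 0.0
```

servo_tool([
  [-0.3,-0.7,0,0,0,0,0.78],
  [-0.4,-0.9,0,0,0,0,0.78],
  [-0.4,-0.9,0,0,0,0,0.78],
  [-0.4,-0.9,0,0,0,0,0.78],
  [-0.4,-0.9,0,0,0,0,0.78],
])

```text
time: 32.25
tool_pos: [0.4555, -0.0183, 0.1328]
tcp_rot: [0.1, 3.138, 0.0]
wrist_force: [0.3, 0.5, 1.3]
width: 0.221
grip_force: 0.0
```

```bash
python3 - <<'E'
from h import *
s=bot.read_state();print(s["time"],s["tool_pos"])
a=save("top","t8")[150:310,300:460];b=save("side","s8")[120:260,240:380]
f=lambda u:cv2.resize(u,(400,400),interpolation=cv2.INTER_CUBIC)
cv2.imwrite("pics/ts8.png",np.hstack([f(a),f(b)])[:,:,::-1])
for n,z in(("beaker",.07),("timer",.016)):
    d=bot.trace(n,"top")[0];r=cv2.minAreaRect(cv2.findNonZero(d["mask"].astype(np.uint8)));print(n,ray("top",r[0],z))
E
```

```text
32.25 [ 0.45551046 -0.01830028  0.13279531]
beaker [0.55394105 0.3693735  0.07      ]
timer [ 0.56903098 -0.37350745  0.016     ]
```

View pics/ts8.png

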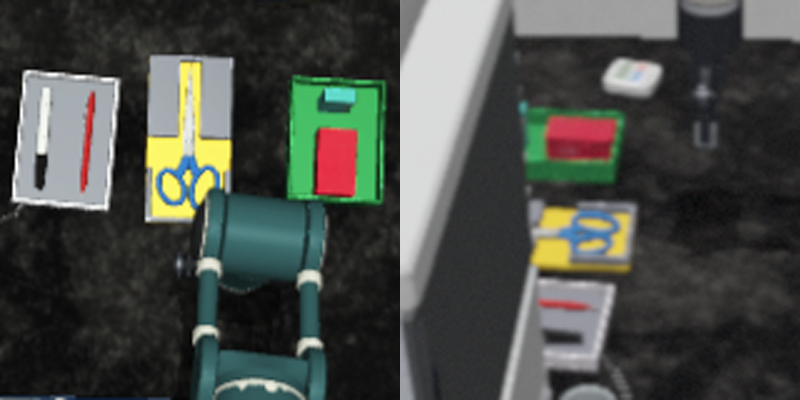

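Both pens are in the tray (marker at (42,138), red pen at (89,140)). The scissors are home, both boxes are upright in the bin, and the beaker and timer have not moved. I'll hand it in.

```bash
python3 -c "
from workcell import bot
print(bot.finish_job())"
```

```text
the job is handed in; nothing more can be done
None
```

I handed the job in at about 32 s with all five things in place: both pens in the tray, both boxes upright in the bin and the scissors home. The last pictures showed no fault and the beaker and timer unmoved, but the hand-in gave back no verdict.

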